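# Fit the stall lamp's battery, clamp it and throw the isolator

### The job

Get the stall's lamp running: take the battery pack out of the open bay of the cosmetics caddy, stand it on the tile and let go of it so as to take it by its other two sides, and lower it gently (do not drop it) upright into the lamp's well until it rests flat on the well floor. Then throw the hold-down lever over its centre so that it clamps down on top of the pack, and last flip the long isolator toggle over until it snaps to its other side. Leave the short toggle as it is, do not disturb the other things on the tile, and let go of everything.

Things in the scene. Friction and masses are not known exactly. Their poses are not given: they have to be found in the camera images.
- crate: Upturned yellow crate, fixed, with the terracotta-coloured tile everything stands on; origin on the table under its centre. Tile top at world z 0.070, reaching from x 0.37 to 0.74 and y -0.37 to 0.37 (the corner with x below 0.45 and y below -0.325 is cut off).
- pack: Battery pack, loose: a black plastic block 58 (own x) x 42 (own y) x 70 (z) mm with a thin grey band, about 0.3 kg (varies). Origin at the centre of its underside, z up. It starts upright in the caddy's bay, its x along the caddy's x. Turned half round it is the same.
- lamp: Battery lamp, fixed. Grey base plate 100 (x) x 235 (y -135 to +100) x 8 mm; origin at tile level, z up. From -y to +y: low white dome (top 60 mm above the tile, y -103), black switch deck (80 mm in x, y -75 to +4, top at 48 mm) with two toggles, battery well (centre y +45), hold-down lever on the outer (+y) cheek, between steel lugs up to 95 mm above the tile.
- well (a point): Centre of the well floor, 8 mm above the tile; axes as the lamp's. Seated, the pack's origin lies here. Two cheeks at +-y (50 mm long in x, 8 thick, 70 high above the floor, 66 apart inside); at +-x only lips 8 mm high, 50 apart inside. So the pack goes in only with its own x along the lamp's y, held low only by the faces that look along the lamp's x.
- clamp (a joint): Hold-down lever, turns about the lamp's x. 0 = open: leans outward (lamp's +y) 0.70 rad from vertical; grows as it swings inward (-y) over the well. Over-centre spring: pushes back to open below 0.9 rad (up to about 4 N at the tip), beyond that it snaps on by itself. Down on the seated pack it lies level at about 2.27, pressing with about 6 N; with an empty well it ends at 2.40.
- clamp_pivot (a point): Pivot of the hold-down lever, at (0, 90, 88) mm in the lamp's frame; axes as the lamp's.
- clamp_tip (a point): Free end of the hold-down lever, a steel bar 75 mm long from its pivot and 10 mm thick, with a cross bar 28 mm long (lamp's x) and 12 mm thick at this end and a rubber foot 45 mm from the pivot. Open, this point is about 145 mm above the tile.
- isolator (a joint): The long toggle, turns about the lamp's y. 0 = off, leaning 0.45 rad from upright to the lamp's -x; 0.90 = on, leaning 0.45 rad to the lamp's +x. Its spring drives it away from upright (0.45) to either side; about 4 N at the tip pushes it over.
- isolator_pivot (a point): Pivot of the long toggle on the switch deck, at (0, -20, 48) mm in the lamp's frame; axes as the lamp's.
- isolator_tip (a point): Centre of the ball end (12 mm across) of the long toggle, a steel bat lever 45 mm long from its pivot, 8 mm thick. About 88 mm above the tile when thrown either way, 93 mm when upright.
- spare (a joint): The short toggle, 20 mm long, 6 mm thick, on the same deck at (0, -56) mm of the lamp, top about 70 mm above the tile; values as the long one's. It must stay at 0 (off).
- caddy: White plastic cosmetics caddy, fixed, 100 (x) x 140 (y) x 84 mm high; origin at the centre of its underside, at tile level. Open-topped bay at y +8 to +62 mm. The rest is a closed cubby with a swing door 72 mm wide on its -x face, hinged at the -y end and standing ajar by any angle up to 1.5 rad.
- bay (a point): Centre of the bay floor, at (0, 35, 4) mm of the caddy, axes as the caddy's. Walls at its +-y sides: 84 mm long in x, 50 mm apart inside, 80 mm high above this floor. At its +-x ends only lips 8 mm high, 74 mm apart inside. So in the bay the pack can be held only by its faces that look along the caddy's x.
- perfume: Bystander: glass perfume bottle 36 x 28 mm, 72 mm high with cap; origin at the centre of its underside.
- lipstick: Bystander: upright aluminium lipstick tube, 20 mm across, 66 mm high; origin at the centre of its underside.
- comb: Bystander: green plastic comb lying flat, 150 (x) x 28 (y) x 5 mm; origin at its middle, underneath.
- compact: Bystander: closed round silver compact mirror, 68 mm across with a small catch, 12 mm high; origin at the centre of its underside.
- bangle: Bystander: wooden bead bangle lying flat, 80 mm across, 12 mm high; origin at its centre, underneath.
- polish: Bystander: small nail-polish bottle, 26 mm across, 60 mm high; origin at the centre of its underside.
- cream: Bystander: low cream jar, about 50 mm across, 36 mm high; origin at the centre of its underside.
There are look-alikes about, which are no part of the job. What is meant by the pack is not blue or purple, and is the larger of those in its own colour.

How it is judged:
By the outcome, as a careful person would: the job done as asked, in the order asked, and still so for the second after the job is handed in, with the robot touching nothing.
It also fails if it takes over 70 s, if anything falls off the work surface, if the arm or the gripper's body presses on something with over 40 N, if the wrist force passes 120 N, or if a joint passes its speed limit or range.

### The arm

A 7-joint arm with a two-finger parallel gripper is mounted at the origin on the work surface. World frame = base frame: x ahead of the robot, y to its left, z up, the work surface at z = 0. Lengths are in m, angles in rad, forces in N, time in s.
With the tool pointing down it reaches from about 0.425 to 0.875 m from the base axis. Payload 8.4 kg.
Tool frame: the origin (TCP) lies midway between the tips of the shut fingers; the grasp point (between the pads) lies 19 mm behind it; z points along the fingers, x is the direction in which the jaws open and shut, and the axes are right-handed (so a half turn about z gives the same grasp; the last joint's range is limited). The gripper opens to 85 mm and grips with 20 to 120 N. Pads are 22 mm wide; open, the fingers measure 114 mm over their backs; the gripper's body (76 mm by 85 mm) begins 54 mm behind the grasp point. The pads swing forward as they close: fully open they stand 13 mm farther back than shut.
Start: joints at [1.12, 0.333, 0.04, 1.465, -0.013, 1.343, -0.059], TCP at [0.224, -0.61, 0.231] pointing down, gripper open.
Joint ranges: [-2.58, 2.58], [-0.38, 2.09], [-1.3, 1.39], [0.25, 2.4], [-1.5, 4.64], [0.08, 2.09], [-2.65, 2.65]. Speed limits (rad/s): [2.22, 2.22, 2.79, 2.79, 3.14, 3.14, 3.14].

### API

Orientations are given as a rotation vector (axis times angle).
In Python, from rig import env, optics, workorder gives the robot as it stands.
- The arm moves only by the tool step_arm, never from a script. Its argument "rows" is text: rows parted by semicolons, each of 7 numbers parted by spaces: the shift along the tool's x, y, z normalised to -1 to 1, where 1 is 0.02 m, then the turn, a rotation vector about the tool's x, y, z normalised to -1 to 1, where 1 is 6 degrees, then the closure, from -1 (fully open) to 1 (shut), so that 0 is half open. A call has 1 to 12 rows; each row shifts and turns the commanded pose from where the row before left it, along the tool's axes as they then stand; what a row does not reach is not made up. A row lasts 1/12 s, in which the tool goes at most 41.7 mm and 7.16 degrees, less where a joint would pass 70% of its speed; a pose out of reach is approached as far as the arm can. A call with a number of a shift or a turn outside -1 to 1 is refused whole. A call with a gripper value outside its range is refused whole. The fingers move at their own pace and stop on an object; "grip_force" is the grip in N (left out, the last holds). Time passes only in rows, so rows that do not move let the fingers close. It gives the time, the measured TCP pose, the force and the opening at its end, in the units of the state.
- env.get_obs(): the state, without advancing time (a new reading comes with each control period).
- optics.get_image(name): name is "scene" or "top" or "wrist"; returns a dict with "img" (480x640x3 uint8, red, green, blue), "z_map" (480x640 float32, m along the optical axis (not along the pixel's ray), 0 where there is no reading), "fx", "fy", "cx", "cy" (pixels), "position" and "orientation" of the camera in the world. Camera axes: x right, y up, looking along -z (the intrinsics and any distortion apply to the point x, -y, -z); pixel columns grow to the right and rows downward; lengths in m; the calibration is good to about 2 mm. A picture is of the moment at which its call begins.
- workorder.job_done(): hands the job in, once; it reports no verdict.
The state is a dict: "t": time; "joints": joint angles; "dq": joint speeds; "joint_torque": joint torques, N m; "eef_pos": TCP position; "tcp_rot": TCP orientation; "wrist_force": force on the tool from outside, world axes, zero at the start; "torque": the same for the moment, N m; "opening": finger opening in m.
Only numpy, scipy, OpenCV 4.12 (cv2) and the standard library are available. Lean on these libraries where they do the work, as an engineer would, in place of code of your own. Each camera call takes 0.05 s, during which the arm holds its last target.

## Working session

There is one attempt and no reset: what is moved stays moved. The work goes in short steps, Python scripts to look and compute and a tool call to move; the robot and the scene stay as the last step left them, time stands still between calls to the robot, and variables do not carry over. Pictures are saved under pics/ and viewed, and the job is handed in when it is done.

Besides the shell and the picture viewer there is one more tool, called after "Call:" as a command line: name --argument value ..., lists and objects as JSON in quotes. step_arm: Moves the arm, as the interface text tells. Its arguments: {"type":"object","properties":{"rows":{"type":"string"},"grip_force":{"type":"number"}},"required":["rows"]}

```bash
ls; mkdir -p pics; cat > h.py <<'E'
import numpy as np,cv2
from rig import env,optics,workorder
from scipy.spatial.transform import Rotation as R
def snap(n,f=None):
    d=optics.get_image(n)
    np.savez('last_%s.npz'%n,**{k:np.array(v) for k,v in d.items()})
    if f: cv2.imwrite('pics/'+f,d['img'][:,:,::-1])
    return d
def load(n):
    z=np.load('last_%s.npz'%n,allow_pickle=True); return {k:z[k] for k in z.files}
def Rm(o):
    o=np.array(o)
    if o.shape==(3,3): return o
    return R.from_rotvec(o).as_matrix() if o.shape==(3,) else R.from_quat(o).as_matrix()
def world(d,u,v,z=None,plane=None):
    r=np.array([(u-d['cx'])/d['fx'],-(v-d['cy'])/d['fy'],-1.0]); r=Rm(d['orientation'])@r
    p=np.array(d['position'])
    if plane is not None: return p+r*(plane-p[2])/r[2]
    return p+r*(d['z_map'][int(v),int(u)] if z is None else z)
def cloud(d):
    v,u=np.mgrid[0:480,0:640]
    r=np.stack([(u-d['cx'])/d['fx'],-(v-d['cy'])/d['fy'],-np.ones(u.shape)],-1)*d['z_map'][...,None]
    return r@Rm(d['orientation']).T+np.array(d['position'])
E
python3 - <<'E'
from h import *
o=env.get_obs()
for k in o: print(k,np.round(o[k],3))
for n in ['scene','top','wrist']:
    d=snap(n,n+'0.png'); print(n,{k:(np.round(d[k],4) if not isinstance(d[k],np.ndarray) or d[k].size<20 else d[k].shape) for k in d})
E
```

```text
pics
t 0.0
joints [ 1.12   0.334  0.04   1.466 -0.013  1.343 -0.058]
dq [-0.    -0.003 -0.002 -0.     0.002 -0.002  0.   ]
joint_torque [-0.0000e+00 -6.5856e+01  1.3650e+00 -4.0557e+01  1.7000e-02  1.3000e-02
 -0.0000e+00]
eef_pos [ 0.224 -0.61   0.23 ]
tcp_rot [-2.575e+00  1.798e+00  2.000e-03]
wrist_force [0.445 0.785 0.587]
torque [ 0.062 -0.016 -0.029]
opening 0.085
scene {'img': (480, 640, 3), 'z_map': (480, 640), 'fx': np.float64(599.2643), 'fy': np.float64(599.2643), 'cx': np.float64(326.4324), 'cy': np.float64(243.6833), 'position': array([0.9554, 0.8302, 0.8633]), 'orientation': array([0.3552, 1.2341, 2.3671])}
top {'img': (480, 640, 3), 'z_map': (480, 640), 'fx': np.float64(487.0695), 'fy': np.float64(487.0695), 'cx': np.float64(317.1342), 'cy': np.float64(237.6688), 'position': array([ 0.3792, -0.0408,  1.4089]), 'orientation': array([ 0.0333, -0.0702, -1.5558])}
wrist {'img': (480, 640, 3), 'z_map': (480, 640), 'fx': np.float64(341.4318), 'fy': np.float64(341.4318), 'cx': np.float64(313.0617), 'cy': np.float64(237.6622), 'position': array([ 0.297 , -0.5828,  0.3735]), 'orientation': array([-0.2689,  0.1899, -1.2091])}
```

View pics/scene0.png

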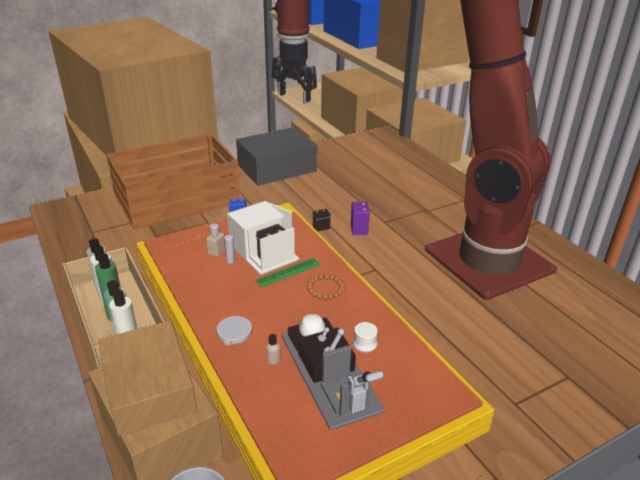

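View pics/top0.png

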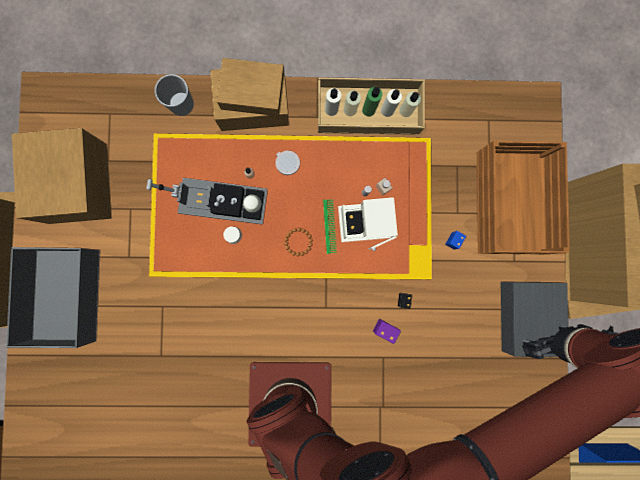

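View pics/wrist0.png

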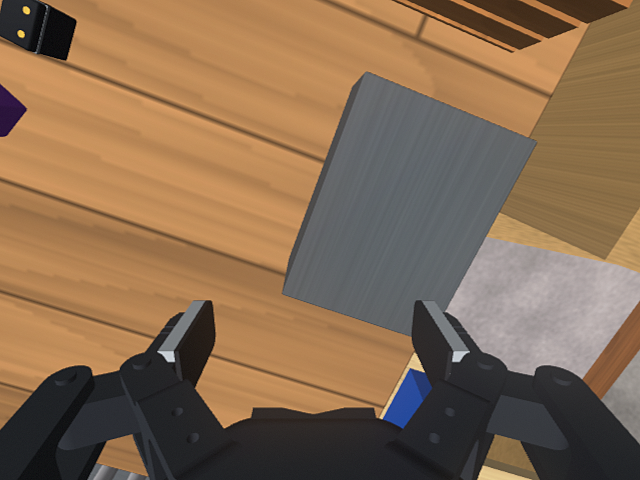

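Candidates in the top view: a black block in the white caddy's bay (354,222), a small black block on the table (405,300), a blue one (456,240) and a purple one (387,331). I choose the black one in the bay, since it is black, the larger of the two, and sits in the caddy. Next I check it in a close crop and measure it.

```bash
python3 - <<'E'
from h import *
d=load('top');im=d['img'][:,:,::-1]
a=cv2.resize(im[190:260,320:420],None,fx=5,fy=5,interpolation=cv2.INTER_CUBIC)
b=cv2.resize(im[165:235,140:280],None,fx=5,fy=5,interpolation=cv2.INTER_CUBIC)
c=np.zeros((700,800,3),np.uint8); c[:350,:500]=a; c[350:,:700]=b
cv2.imwrite('pics/crop1.png',cv2.resize(c,(685,600)))
P=cloud(d)
m=(P[...,0]>.36)&(P[...,0]<.75)&(abs(P[...,1])<.38)
print('tile z',np.median(P[...,2][m]))
for (u,v) in [(354,222),(405,300),(380,218),(251,202),(225,200),(217,200),(234,200),(190,195),(150,185),(164,188),(233,235),(288,162),(249,173),(385,186),(367,190),(329,226),(299,242)]:
    print(u,v,np.round(P[v,u],4))
s=load('scene');Q=cloud(s)
for (u,v) in [(270,232),(312,325),(338,333),(378,377),(358,380),(360,408)]: print('s',u,v,np.round(Q[v,u],4))
E
```

```text
tile z 0.07072637978734919
354 222 [ 0.5058 -0.166   0.1415]
405 300 [ 0.299  -0.3195  0.0487]
380 218 [ 0.5163 -0.2327  0.152 ]
251 202 [0.5559 0.1056 0.128 ]
225 200 [0.5612 0.1755 0.1196]
217 200 [0.5614 0.1974 0.1157]
234 200 [0.5608 0.1508 0.1259]
190 195 [0.5798 0.2792 0.0742]
150 185 [0.5803 0.3411 0.2232]
164 188 [0.5794 0.3175 0.1875]
233 235 [0.4694 0.1541 0.1057]
288 162 [0.6744 0.0116 0.0844]
249 173 [0.6358 0.1142 0.1151]
385 186 [ 0.6024 -0.247   0.1419]
367 190 [ 0.5924 -0.2006  0.1329]
329 226 [ 0.501  -0.1041  0.0682]
299 242 [ 0.4552 -0.0219  0.0714]
s 270 232 [ 0.5106 -0.163   0.1444]
s 312 325 [0.5619 0.1212 0.1244]
s 338 333 [0.5489 0.1898 0.1554]
s 378 377 [0.5797 0.3511 0.2158]
s 358 380 [0.5841 0.3083 0.171 ]
s 360 408 [0.5761 0.3083 0.102 ]
```

View pics/crop1.png

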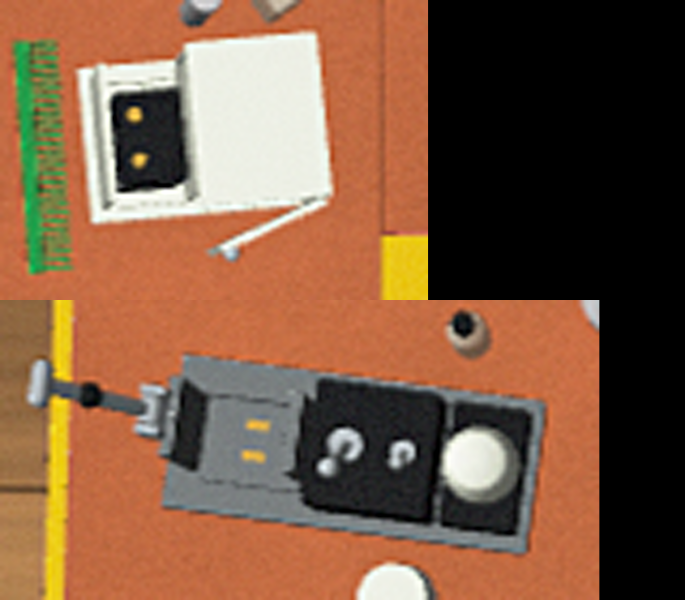

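The crop confirms it: the black block with two gold contacts in the caddy's bay is the pack. The lamp has its empty well between the lever and the switch deck, and the long toggle, nearest the well, leans to -x. Now I fit the poses.

```bash
cat > fit.py <<'E'
from h import *
def rect(P,mask):
    pts=P[mask][:,:2]
    (c,s,a)=cv2.minAreaRect((pts*1000).astype(np.float32)); return np.round(c,1),np.round(s,1),round(a,2),len(pts)
def comp(mask,u,v,k=0):
    n,l=cv2.connectedComponents(mask.astype(np.uint8)); return l==l[v,u]
E
python3 - <<'E'
from fit import *
d=load('top');P=cloud(d);im=d['img'].astype(int)
X,Y,Z=P[...,0],P[...,1],P[...,2]
sp=im.max(2)-im.min(2)
m=comp((Z>.148)&(Z<.160)&(im.min(2)>150),380,215); print('cubby top',rect(P,m))
m=(Z>.13)&(Z<.16)&(im.max(2)<70)&(X>.46)&(X<.56)&(Y<-.12)&(Y>-.22); print('pack',rect(P,m), Z[m].mean())
# plate by ray to plane z=.078: grey mask outline
g=(sp<35)&(X>.5)&(X<.65)&(Y>.06)&(Y<.31)&(Z>.0735)
c=comp(g,190,195); v,u=np.nonzero(c)
r=np.array([world(d,a,b,plane=.078)[:2] for a,b in zip(u,v)])
print('plate',cv2.minAreaRect((r*1000).astype(np.float32)),len(r))
for nm,(u0,v0),z in [('perf',(385,186),0),('lip',(367,190),0),('cream',(233,235),0),('compact',(288,162),0),('polish',(249,173),0)]:
    m=(abs(X-X[v0,u0])<.05)&(abs(Y-Y[v0,u0])<.05)&(Z>.078); m=comp(m,u0,v0); print(nm,rect(P,m),Z[m].max())
E
```

```text
cubby top (array([ 512.6, -233.2]), array([110.5,  80.1]), 5.62, 1173)
pack (array([ 506.2, -167.5]), array([55.9, 40.4]), 6.66, 314) 0.14312830502495785
plate ((567.5050048828125, 207.08285522460938), (268.4064025878906, 99.07562255859375), 83.39118957519531) 3076
perf (array([ 610.1, -251.9]), array([35.8, 29.5]), 34.97, 177) 0.14527229003651354
lip (array([ 595.3, -202.1]), array([18.4, 18.1]), 66.62, 72) 0.1429913107015428
cream (array([472.1, 157.3]), array([42.5, 41.2]), 44.69, 229) 0.11195642613940127
compact (array([674.9,  13.1]), array([67.6, 63.5]), 1.26, 445) 0.09044993597560747
polish (array([641.5, 114.8]), array([25.3, 23.2]), 4.76, 88) 0.13481609613457146
```

```bash
cat > plan.py <<'E'
from h import *
import sys
def cur():
    o=env.get_obs(); return np.array(o['eef_pos']),R.from_rotvec(o['tcp_rot']),o
def plan(xyz,yaw,n,verbose=True):
    p,r,o=cur(); M=r.as_matrix()
    y0=np.degrees(np.arctan2(M[1,0],M[0,0]))
    # target: tool down with x at yaw
    x=np.array([np.cos(np.radians(yaw)),np.sin(np.radians(yaw)),0]);T=np.stack([x,np.cross([0,0,-1.],x),[0,0,-1.]],1)
    w=(r.inv()*R.from_matrix(T)).as_rotvec()/n
    A=np.zeros((3,3)); q=r
    for k in range(n): A+=q.as_matrix(); q=q*R.from_rotvec(w)
    s=np.linalg.solve(A,np.array(xyz)-p)
    print('t',round(o['t'],2),'at',np.round(p,4),'yaw',round(y0,2),'tilt',round(np.degrees(np.arccos(-M[2,2])),2),'F',np.round(o['wrist_force'],1),'open',round(o['opening'],4))
    print(n,'rows of:',np.round(s/.02,3),np.round(np.degrees(w)/6,3))
if __name__=='__main__':
    a=list(map(float,sys.argv[1:])); plan(a[:3],a[3],int(a[4]))
E
python3 plan.py .506 -.1675 .25 5.6 30
```

```text
t 0.15 at [ 0.2238 -0.6099  0.2306] yaw -69.85 tilt 0.07 F [-0.5  0.6 -0.7] open 0.0853
30 rows of: [-0.014 -0.941 -0.032] [-0.     0.    -0.419]
```

Call:
step_arm --rows "-0.014 -0.94 -0.03 0 0 -0.42 -1; -0.014 -0.94 -0.03 0 0 -0.42 -1; -0.014 -0.94 -0.03 0 0 -0.42 -1; -0.014 -0.94 -0.03 0 0 -0.42 -1; -0.014 -0.94 -0.03 0 0 -0.42 -1; -0.014 -0.94 -0.03 0 0 -0.42 -1; -0.014 -0.94 -0.03 0 0 -0.42 -1; -0.014 -0.94 -0.03 0 0 -0.42 -1; -0.014 -0.94 -0.03 0 0 -0.42 -1; -0.014 -0.94 -0.03 0 0 -0.42 -1"

```text
t: 0.98
eef_pos: [0.383, -0.509, 0.2374]
tcp_rot: [2.909, -1.187, 0.0]
wrist_force: [-0.2, -0.5, 0.2]
opening: 0.0854
```

Call:
step_arm --rows "-0.014 -0.94 -0.03 0 0 -0.42 -1; -0.014 -0.94 -0.03 0 0 -0.42 -1; -0.014 -0.94 -0.03 0 0 -0.42 -1; -0.014 -0.94 -0.03 0 0 -0.42 -1; -0.014 -0.94 -0.03 0 0 -0.42 -1; -0.014 -0.94 -0.03 0 0 -0.42 -1; -0.014 -0.94 -0.03 0 0 -0.42 -1; -0.014 -0.94 -0.03 0 0 -0.42 -1; -0.014 -0.94 -0.03 0 0 -0.42 -1; -0.014 -0.94 -0.03 0 0 -0.42 -1"

```text
t: 1.82
eef_pos: [0.4823, -0.3512, 0.2434]
tcp_rot: [-3.098, 0.524, 0.0]
wrist_force: [-0.3, -0.3, 0.2]
opening: 0.0852
```

```bash
python3 plan.py .506 -.1675 .25 5.6 10
```

```text
t 1.82 at [ 0.4823 -0.3512  0.2434] yaw -19.19 tilt 0.0 F [-0.3 -0.3  0.2] open 0.0852
10 rows of: [-0.011 -0.933 -0.033] [-0.     0.    -0.413]
```

Call:
step_arm --rows "-0.01 -0.93 -0.03 0 0 -0.41 -1; -0.01 -0.93 -0.03 0 0 -0.41 -1; -0.01 -0.93 -0.03 0 0 -0.41 -1; -0.01 -0.93 -0.03 0 0 -0.41 -1; -0.01 -0.93 -0.03 0 0 -0.41 -1; -0.01 -0.93 -0.03 0 0 -0.41 -1; -0.01 -0.93 -0.03 0 0 -0.41 -1; -0.01 -0.93 -0.03 0 0 -0.41 -1; -0.01 -0.93 -0.03 0 0 -0.41 -1; -0.01 -0.93 -0.03 0 0 -0.41 -1; 0 0 0 0 0 0 -1; 0 0 0 0 0 0 -1"

```text
t: 2.82
eef_pos: [0.5066, -0.1684, 0.2497]
tcp_rot: [3.138, 0.146, 0.001]
wrist_force: [0.0, -0.3, -0.4]
opening: 0.0852
```

```bash
python3 - <<'E'
from h import *
d=snap('wrist','w1.png'); o=env.get_obs(); print(np.round(o['eef_pos'],4), np.round(d['position'],4))
E
```

```text
[ 0.5064 -0.1697  0.2495] [ 0.4993 -0.0904  0.3926]
```

View pics/w1.png

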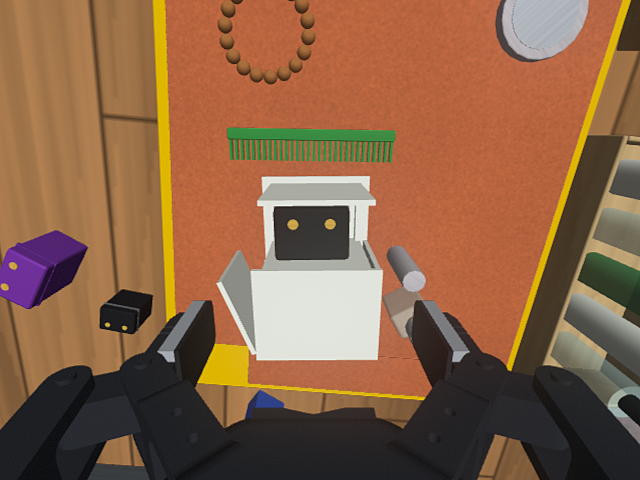

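The wrist view shows the pack's top at about (312,222), centred between the bay walls and square to the jaws. The open door is at the left (235,300), clear of the fingers. I refine the pose from this view.

```bash
python3 - <<'E'
from fit import *
d=load('wrist');P=cloud(d);im=d['img'].astype(int)
X,Y,Z=P[...,0],P[...,1],P[...,2]
box=(X>.44)&(X<.58)&(Y<-.11)&(Y>-.22)
m=comp((Z>.139)&(Z<.15)&box&(im.min(2)<140)&(im.max(2)<90),300,235); print('pack top',rect(P,m),Z[m].mean())
v,u=np.nonzero(m); print(u.min(),u.max(),v.min(),v.max())
m=(Z>.149)&(Z<.16)&(im.min(2)>150)&(abs(X-.51)<.08)&(Y<-.09)&(Y>-.3); print('caddy top',rect(P,m))
E
python3 plan.py .506 -.1675 .25 5.6 1
```

```text
pack top (array([ 504.9, -167.1]), array([57.1, 42. ]), 6.45, 3699) 0.14412508883706546
274 348 206 259
caddy top (array([ 499.2, -206. ]), array([127.5, 134.9]), 5.57, 12775)
t 2.87 at [ 0.5064 -0.1697  0.2495] yaw 5.21 tilt 0.03 F [ 0.2 -1.3 -0.3] open 0.0852
1 rows of: [-0.012 -0.113 -0.026] [ 0.005 -0.001 -0.064]
```

```bash
python3 plan.py .505 -.167 .105 5.8 9
```

```text
t 2.87 at [ 0.5064 -0.1697  0.2495] yaw 5.21 tilt 0.03 F [ 0.2 -1.3 -0.3] open 0.0852
9 rows of: [-0.007 -0.016  0.803] [ 0.001 -0.    -0.011]
```

Call:
step_arm --rows "-0.06 -0.14 0 0 0 -0.1 -1; 0 0 0.8 0 0 0 -1; 0 0 0.8 0 0 0 -1; 0 0 0.8 0 0 0 -1; 0 0 0.8 0 0 0 -1; 0 0 0.8 0 0 0 -1; 0 0 0.8 0 0 0 -1; 0 0 0.8 0 0 0 -1; 0 0 0.8 0 0 0 -1; 0 0 0.8 0 0 0 -1; 0 0 0 0 0 0 -1"

```text
t: 3.78
eef_pos: [0.5029, -0.1676, 0.1022]
tcp_rot: [-3.136, -0.156, 0.007]
wrist_force: [-1.2, 0.1, -0.2]
opening: 0.0857
```

Call:
step_arm --rows "0 0 0 0 0 0 0; 0 0 0 0 0 0 0.6; 0 0 0 0 0 0 1; 0 0 0 0 0 0 1; 0 0 0 0 0 0 1; 0 0 0 0 0 0 1" --grip_force 40

```text
t: 4.28
eef_pos: [0.5058, -0.1678, 0.1066]
tcp_rot: [3.137, 0.157, 0.003]
wrist_force: [-1.2, 0.3, 7.1]
opening: 0.0575
```

Call:
step_arm --rows "0 0 -0.2 0 0 0 1; 0 0 -0.4 0 0 0 1; 0 0 -0.6 0 0 0 1; 0 0 -0.8 0 0 0 1; 0 0 -0.8 0 0 0 1; 0 0 -0.8 0 0 0 1; 0 0 -0.8 0 0 0 1; 0 0 -0.6 0 0 0 1; 0 0 0 0 0 0 1"

```text
t: 5.03
eef_pos: [0.5065, -0.1676, 0.2087]
tcp_rot: [3.136, 0.158, 0.007]
wrist_force: [0.9, -0.3, -3.6]
opening: 0.0578
```

```bash
python3 - <<'E'
from h import *
d=snap('scene','s1.png');d=snap('wrist','w2.png')
import cv2
a=cv2.imread('pics/s1.png');b=cv2.imread('pics/w2.png')
cv2.imwrite('pics/c2.png',cv2.resize(np.hstack([a[120:440,150:470],b[80:400,150:470]]),(800,400)))
E
python3 plan.py .57 -.01 .2 83.4 13
```

```text
t 5.13 at [ 0.5052 -0.1674  0.2055] yaw 5.75 tilt 0.04 F [-0.4  0.3 -3.9] open 0.0575
13 rows of: [ 0.636 -0.31   0.021] [ 0.    -0.    -0.995]
```

View pics/c2.png

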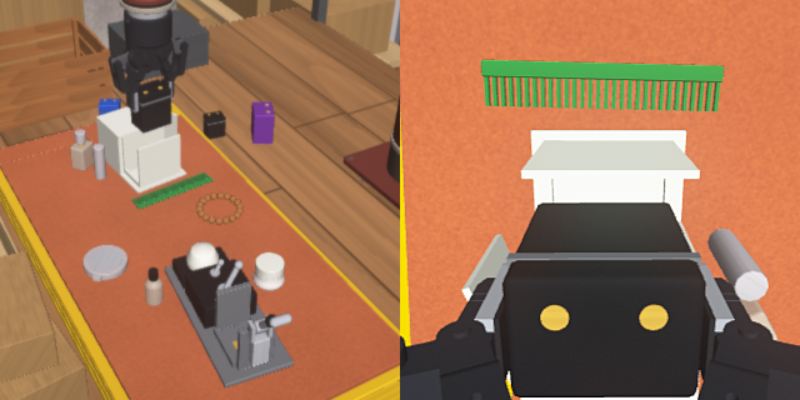

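The pack is held square and clear of the bay (scene view: it hangs above the caddy, all bystanders unmoved). I carry it to free tile at (0.57, -0.01), turning it so that its x lies along the lamp's y.

Call:
step_arm --rows "0 0 -0.6 0 0 0 1; 0.5 -0.3 -0.02 0 0 -0.5 1; 0.63 -0.31 -0.02 0 0 -0.9 1; 0.63 -0.31 -0.02 0 0 -0.99 1; 0.63 -0.31 -0.02 0 0 -0.99 1; 0.63 -0.31 -0.02 0 0 -0.99 1; 0.63 -0.31 -0.02 0 0 -0.99 1; 0.63 -0.31 -0.02 0 0 -0.99 1; 0.63 -0.31 -0.02 0 0 -0.99 1; 0.63 -0.31 -0.02 0 0 -0.99 1; 0.63 -0.31 -0.02 0 0 -0.99 1; 0.63 -0.31 -0.02 0 0 -0.99 1"

```text
t: 6.13
eef_pos: [0.5791, -0.0421, 0.2213]
tcp_rot: [-2.605, -1.754, 0.001]
wrist_force: [-0.4, 0.3, -3.0]
opening: 0.0577
```

```bash
python3 plan.py .57 -.01 .2 83.4 4
```

```text
t 6.13 at [ 0.5791 -0.0421  0.2213] yaw 67.9 tilt 0.08 F [-0.4  0.3 -3. ] open 0.0577
4 rows of: [ 0.354 -0.222  0.267] [-0.004 -0.    -0.646]
```

Call:
step_arm --rows "0.35 -0.22 0.27 0 0 -0.65 1; 0.35 -0.22 0.27 0 0 -0.65 1; 0.35 -0.22 0.27 0 0 -0.65 1; 0.35 -0.22 0.27 0 0 -0.65 1; 0 0 0 0 0 0 1; 0 0 0 0 0 0 1; 0 0 0 0 0 0 1"

```text
t: 6.72
eef_pos: [0.5705, -0.0117, 0.2003]
tcp_rot: [2.352, 2.083, -0.0]
wrist_force: [0.5, -0.1, -4.1]
opening: 0.0575
```

```bash
python3 plan.py .57 -.01 .109 83.4 8; python3 - <<'E'
from h import *
d=snap('wrist','w3.png')
E
```

```text
t 6.72 at [ 0.5705 -0.0117  0.2003] yaw 83.05 tilt 0.01 F [ 0.5 -0.1 -4.1] open 0.0575
8 rows of: [ 0.01  -0.004  0.571] [-0.     0.    -0.007]
```

View pics/w3.png

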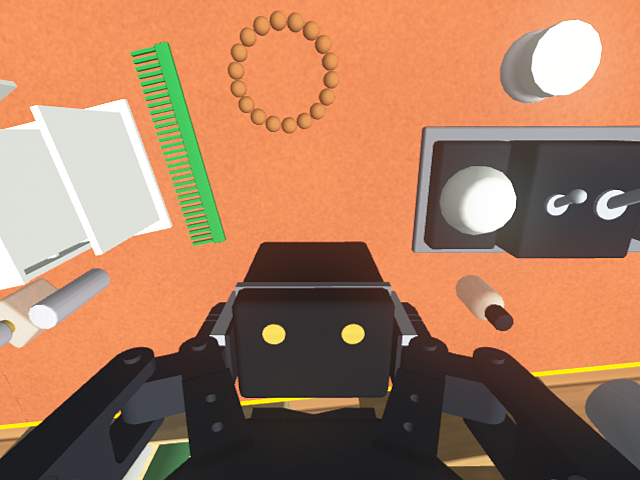

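The wrist view shows the pack held over clear tile. The lamp plate's edge (420–640,128) runs parallel to the jaws, so the yaw is right. Next I lower it.

Call:
step_arm --rows "0 0 0.7 0 0 0 1; 0 0 0.8 0 0 0 1; 0 0 0.8 0 0 0 1; 0 0 0.8 0 0 0 1; 0 0 0.7 0 0 0 1; 0 0 0.4 0 0 0 1; 0 0 0.2 0 0 0 1; 0 0 0 0 0 0 1; 0 0 0 0 0 0 1; 0 0 0 0 0 0 1"

```text
t: 7.6
eef_pos: [0.571, -0.0109, 0.1131]
tcp_rot: [2.349, 2.085, 0.002]
wrist_force: [-0.6, -0.0, -2.8]
opening: 0.0572
```

Call:
step_arm --rows "0 0 0.05 0 0 0 1; 0 0 0.05 0 0 0 1; 0 0 0.05 0 0 0 1; 0 0 0 0 0 0 1; 0 0 0 0 0 0 1"

```text
t: 8.02
eef_pos: [0.5703, -0.0109, 0.1091]
tcp_rot: [-2.349, -2.086, 0.0]
wrist_force: [-0.5, -0.0, -2.6]
opening: 0.0575
```

Call:
step_arm --rows "0 0 0.05 0 0 0 1; 0 0 0.05 0 0 0 1; 0 0 0.05 0 0 0 1; 0 0 0.05 0 0 0 1; 0 0 0 0 0 0 1; 0 0 0 0 0 0 1"

```text
t: 8.52
eef_pos: [0.5702, -0.0109, 0.105]
tcp_rot: [-2.349, -2.086, 0.0]
wrist_force: [-0.7, -0.9, -2.9]
opening: 0.0574
```

Call:
step_arm --rows "0 0 0.04 0 0 0 1; 0 0 0.04 0 0 0 1; 0 0 0 0 0 0 1; 0 0 0 0 0 0 1"

```text
t: 8.85
eef_pos: [0.5703, -0.011, 0.1035]
tcp_rot: [-2.349, -2.086, 0.0]
wrist_force: [0.0, 0.1, -3.7]
opening: 0.0572
```

Call:
step_arm --rows "0 0 0.04 0 0 0 1; 0 0 0.04 0 0 0 1; 0 0 0 0 0 0 1; 0 0 0 0 0 0 1"

```text
t: 9.18
eef_pos: [0.5705, -0.0109, 0.1026]
tcp_rot: [2.349, 2.086, 0.0]
wrist_force: [-3.7, 0.0, 6.5]
opening: 0.0576
```

Contact: the force went from -3.7 N to +6.5 N. I release and rise straight up.

Call:
step_arm --rows "0 0 0 0 0 0 -0.5; 0 0 0 0 0 0 -0.8; 0 0 0 0 0 0 -1; 0 0 0 0 0 0 -1; 0 0 -0.3 0 0 0 -1; 0 0 -0.8 0 0 0 -1; 0 0 -1 0 0 0 -1; 0 0 -1 0 0 0 -1; 0 0 -1 0 0 0 -1; 0 0 -1 0 0 0 -1; 0 0 -1 0 0 0 -1; 0 0 0 0 0 0 -1"

```text
t: 10.18
eef_pos: [0.5722, -0.0105, 0.2286]
tcp_rot: [2.346, 2.083, 0.007]
wrist_force: [-1.0, 0.9, 0.9]
opening: 0.0853
```

```bash
python3 - <<'E'
from fit import *
d=snap('wrist','w4.png');P=cloud(d);im=d['img'].astype(int)
X,Y,Z=P[...,0],P[...,1],P[...,2]
m=(Z>.134)&(Z<.147)&(abs(X-.57)<.06)&(abs(Y+.01)<.06)&(im.max(2)<90); print('pack top',rect(P,m),Z[m].mean())
E
python3 plan.py .57 -.01 .2 -6.6 16
```

```text
pack top (array([569.7, -10.6]), array([57.1, 41.1]), 83.17, 4174) 0.14011495624326667
t 10.23 at [ 0.5715 -0.0107  0.2265] yaw 83.22 tilt 0.23 F [-0.1 -0.  -0.4] open 0.0854
16 rows of: [-0.003 -0.005  0.083] [ 0.002 -0.002  0.936]
```

View pics/w4.png

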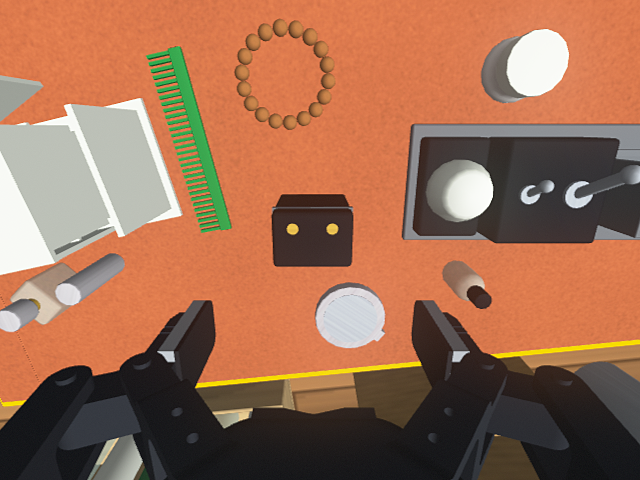

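The pack stands upright at (0.570, -0.011), long axis at 83.2°, and nothing else was touched. I turn the jaws 90° to take it by its other two faces.

Call:
step_arm --rows "0 0 0 0 0 0.5 -1; 0 0 0 0 0 1 -1; 0 0 0 0 0 1 -1; 0 0 0 0 0 1 -1; 0 0 0 0 0 1 -1; 0 0 0 0 0 1 -1; 0 0 0 0 0 1 -1; 0 0 0 0 0 1 -1; 0 0 0 0 0 1 -1; 0 0 0 0 0 1 -1; 0 0 0 0 0 1 -1; 0 0 0 0 0 1 -1"

```text
t: 11.23
eef_pos: [0.5699, -0.0109, 0.2231]
tcp_rot: [-3.118, -0.381, 0.002]
wrist_force: [-0.5, 0.2, 0.3]
opening: 0.0852
```

Call:
step_arm --rows "0 0 0 0 0 1 -1; 0 0 0 0 0 1 -1; 0 0 0 0 0 1 -1; 0 0 0 0 0 0.5 -1; 0 0 0 0 0 0 -1; 0 0 0 0 0 0 -1"

```text
t: 11.73
eef_pos: [0.57, -0.0109, 0.2234]
tcp_rot: [3.136, -0.183, -0.001]
wrist_force: [0.2, 0.5, -0.2]
opening: 0.0855
```

```bash
python3 - <<'E'
from h import *
d=snap('wrist','w5.png')
E
python3 plan.py .57 -.0107 .103 -6.8 10
```

```text
t 11.78 at [ 0.5701 -0.0109  0.2235] yaw -6.65 tilt 0.04 F [-0.4  0.6 -0.3] open 0.0854
10 rows of: [-0.    -0.001  0.602] [-0.     0.001  0.002]
```

View pics/w5.png

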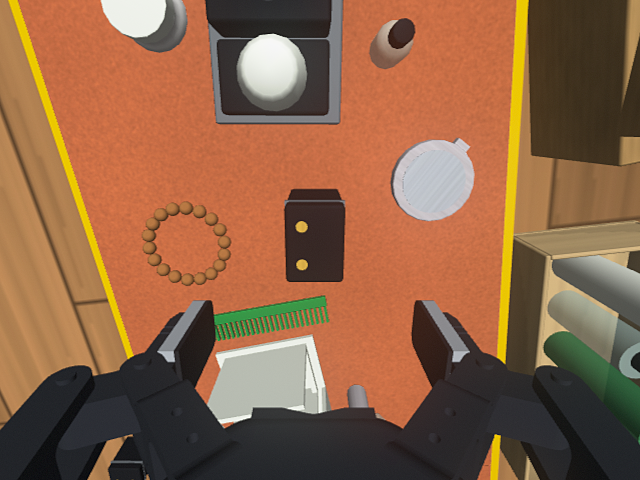

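Aligned with the pack, and nothing is near the fingers' path. I descend and grip.

Call:
step_arm --rows "0 0 0.6 0 0 0 -1; 0 0 0.8 0 0 0 -1; 0 0 0.8 0 0 0 -1; 0 0 0.8 0 0 0 -1; 0 0 0.8 0 0 0 -1; 0 0 0.8 0 0 0 -1; 0 0 0.8 0 0 0 -1; 0 0 0.5 0 0 0 -1; 0 0 0.1 0 0 0 -1; 0 0 0 0 0 0 -1; 0 0 0 0 0 0 -1"

```text
t: 12.7
eef_pos: [0.5706, -0.0108, 0.1044]
tcp_rot: [-3.136, 0.185, -0.001]
wrist_force: [0.3, -0.4, -0.3]
opening: 0.0855
```

Call:
step_arm --rows "0 0 0 0 0 0 -0.3; 0 0 0 0 0 0 0; 0 0 0 0 0 0 0.5; 0 0 0 0 0 0 1; 0 0 0 0 0 0 1; 0 0 0 0 0 0 1; 0 0 0 0 0 0 1" --grip_force 40

```text
t: 13.28
eef_pos: [0.5707, -0.0109, 0.1046]
tcp_rot: [3.136, -0.186, 0.002]
wrist_force: [-0.7, -1.4, 5.1]
opening: 0.0417
```

Call:
step_arm --rows "0 0 -0.2 0 0 0 1; 0 0 -0.5 0 0 0 1; 0 0 -0.8 0 0 0 1; 0 0 -0.8 0 0 0 1; 0 0 -0.8 0 0 0 1; 0 0 -0.8 0 0 0 1; 0 0 -0.8 0 0 0 1; 0 0 -0.8 0 0 0 1; 0 0 -0.5 0 0 0 1; 0 0 0 0 0 0 1; 0 0 0 0 0 0 1"

```text
t: 14.2
eef_pos: [0.5703, -0.0109, 0.224]
tcp_rot: [3.136, -0.186, 0.001]
wrist_force: [-0.7, -0.3, -4.0]
opening: 0.0415
```

```bash
python3 plan.py .58 .13 .26 -6.6 8
```

```text
t 14.2 at [ 0.5703 -0.0109  0.224 ] yaw -6.78 tilt 0.02 F [-0.7 -0.3 -4. ] open 0.0415
8 rows of: [-0.042 -0.882 -0.225] [ 0.    -0.    -0.004]
```

Call:
step_arm --rows "0 -0.4 -0.2 0 0 0 1; -0.04 -0.8 -0.2 0 0 0 1; -0.04 -0.9 -0.22 0 0 0 1; -0.04 -0.9 -0.22 0 0 0 1; -0.04 -0.9 -0.22 0 0 0 1; -0.04 -0.9 -0.22 0 0 0 1; -0.04 -0.9 -0.22 0 0 0 1; -0.04 -0.9 -0.22 0 0 0 1; -0.04 -0.4 -0.1 0 0 0 1; 0 0 0 0 0 0 1; 0 0 0 0 0 0 1; 0 0 0 0 0 0 1"

```text
t: 15.2
eef_pos: [0.5804, 0.1273, 0.2596]
tcp_rot: [3.135, -0.188, -0.002]
wrist_force: [1.1, -0.3, -3.4]
opening: 0.0414
```

```bash
python3 - <<'E'
from h import *
d=snap('wrist','w6.png'); o=env.get_obs(); print(np.round(o['eef_pos'],4))
E
```

```text
[0.5805 0.1272 0.2597]
```

View pics/w6.png

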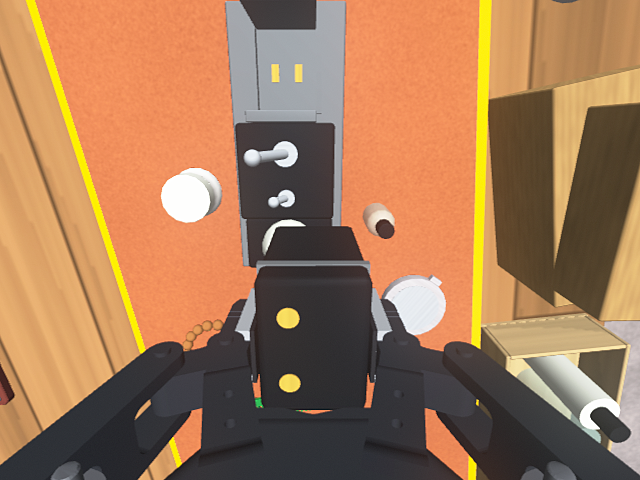

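```bash
cat > lamp.py <<'E'
from fit import *
def lampfit(name):
    d=load(name);P=cloud(d);im=d['img'].astype(int);X,Y,Z=P[...,0],P[...,1],P[...,2]
    reg=(X>.49)&(X<.66)&(Y>.05)&(Y<.34)
    m=reg&(Z>.113)&(Z<.123)&(im.max(2)<80); m=m&(abs(X-.565)<.06)&(Y>.1)&(Y<.25)
    n,l,st,_=cv2.connectedComponentsWithStats(m.astype(np.uint8)); k=1+np.argmax(st[1:,4]); print(name,'deck',rect(P,l==k))
    sp=im.max(2)-im.min(2)
    m=reg&(Z>.072)&(Z<.084)&(sp<30)&(im.min(2)>60)
    print('plate',rect(P,m))
    pts=P[m]
    # well contacts
    y=reg&(im[...,0]>180)&(im[...,1]>130)&(im[...,2]<110)&(Z>.06)&(Z<.09)
    n,l,st,c=cv2.connectedComponentsWithStats(y.astype(np.uint8))
    for k in range(1,n):
        if st[k,4]>8: print('contact',np.round(P[l==k].mean(0),4),st[k,4],c[k])
    return d,P,im
if __name__=='__main__':
    for n in ['wrist','top','scene']: lampfit(n)
E
python3 lamp.py
```

```text
wrist deck (array([562.7, 173.2]), array([78. , 79.1]), 83.07, 7781)
plate (array([553.8, 192.4]), array([233.2, 121.3]), 83.06, 11132)
contact [0.5036 0.2256 0.0704] 7477 [216.70763675 111.43961482]
contact [0.639  0.1929 0.0704] 10917 [367.25556472 130.63094257]
contact [0.5622 0.2545 0.0792] 94 [274.77659574  72.65957447]
contact [0.5821 0.2518 0.079 ] 85 [298.  73.]
top deck (array([564.2, 175. ]), array([85.3, 79.9]), 82.51, 753)
plate (array([556. , 190.9]), array([233.5, 118.5]), 83.19, 1152)
contact [0.5836 0.2516 0.0788] 9 [199.77777778 193.55555556]
contact [0.5636 0.253  0.0781] 11 [199.09090909 200.81818182]
scene deck (array([579.9, 160.1]), array([104.9,  62. ]), 44.97, 743)
plate (array([554.8, 194.4]), array([235.1, 122.5]), 82.61, 2068)
contact [0.5818 0.2505 0.0782] 12 [338.08333333 394.91666667]
```

The wrist fit puts the well at (0.5724, 0.253), yaw -7.0°, from both the deck and the gold contacts. The top view agrees to about 1.5 mm.

```bash
python3 plan.py .5724 .253 .25 -7.0 8
```

```text
t 15.25 at [0.5805 0.1272 0.2597] yaw -6.89 tilt 0.07 F [-0.4 -0.1 -3. ] open 0.0416
8 rows of: [-0.145 -0.775  0.06 ] [0.001 0.001 0.002]
```

Call:
step_arm --rows "-0.1 -0.4 0 0 0 0 1; -0.15 -0.8 0.06 0 0 0 1; -0.15 -0.8 0.06 0 0 0 1; -0.15 -0.8 0.06 0 0 0 1; -0.15 -0.8 0.06 0 0 0 1; -0.15 -0.8 0.06 0 0 0 1; -0.15 -0.8 0.06 0 0 0 1; -0.15 -0.8 0.06 0 0 0 1; -0.05 -0.4 0.06 0 0 0 1; 0 0 0 0 0 0 1; 0 0 0 0 0 0 1; 0 0 0 0 0 0 1"

```text
t: 16.25
eef_pos: [0.5723, 0.2573, 0.2507]
tcp_rot: [3.135, -0.188, 0.0]
wrist_force: [-0.2, -0.4, -3.2]
opening: 0.0419
```

```bash
python3 plan.py .5724 .253 .16 -7.0 6;python3 - <<'E'
from h import *
d=snap('wrist','w7.png');snap('scene','s7.png')
a=cv2.imread('pics/s7.png');b=cv2.imread('pics/w7.png')
cv2.imwrite('pics/c7.png',cv2.resize(np.hstack([a[200:460,240:500],b[140:400,190:450]]),(800,400)))
E
```

```text
t 16.25 at [0.5723 0.2573 0.2507] yaw -6.88 tilt 0.05 F [-0.2 -0.4 -3.2] open 0.0419
6 rows of: [0.005 0.035 0.756] [ 0.001 -0.     0.003]
```

View pics/c7.png

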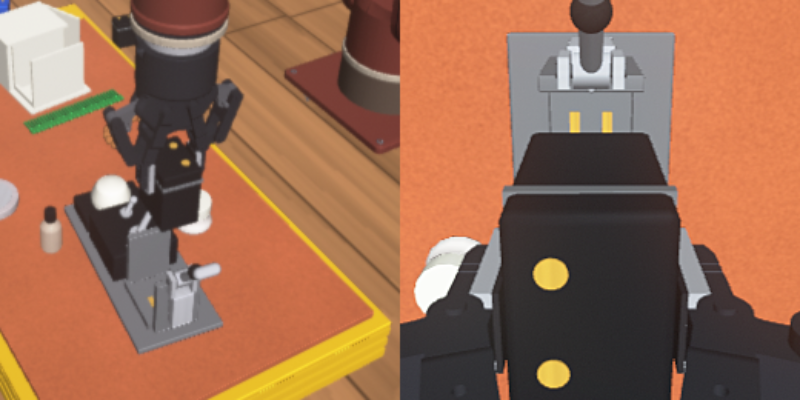

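Both views show the pack upright and square above the well, with the lever well outward. I correct 4 mm in y and lower it.

Call:
step_arm --rows "0 0.21 0 0 0 0 1; 0 0 0.4 0 0 0 1; 0 0 0.6 0 0 0 1; 0 0 0.6 0 0 0 1; 0 0 0.6 0 0 0 1; 0 0 0.5 0 0 0 1; 0 0 0.5 0 0 0 1; 0 0 0.4 0 0 0 1; 0 0 0.3 0 0 0 1; 0 0 0 0 0 0 1; 0 0 0 0 0 0 1"

```text
t: 17.27
eef_pos: [0.5713, 0.2547, 0.1726]
tcp_rot: [-3.136, 0.186, 0.0]
wrist_force: [0.9, 0.8, -2.9]
opening: 0.0413
```

```bash
python3 plan.py .5724 .253 .116 -7.0 10;python3 - <<'E'
from h import *
d=snap('scene','s8.png')
a=cv2.imread('pics/s8.png')
cv2.imwrite('pics/c8.png',cv2.resize(a[240:440,250:450],(600,600)))
E
```

```text
t 17.27 at [0.5713 0.2547 0.1726] yaw -6.78 tilt 0.01 F [ 0.9  0.8 -2.9] open 0.0413
10 rows of: [0.007 0.008 0.283] [-0.     0.     0.004]
```

View pics/c8.png

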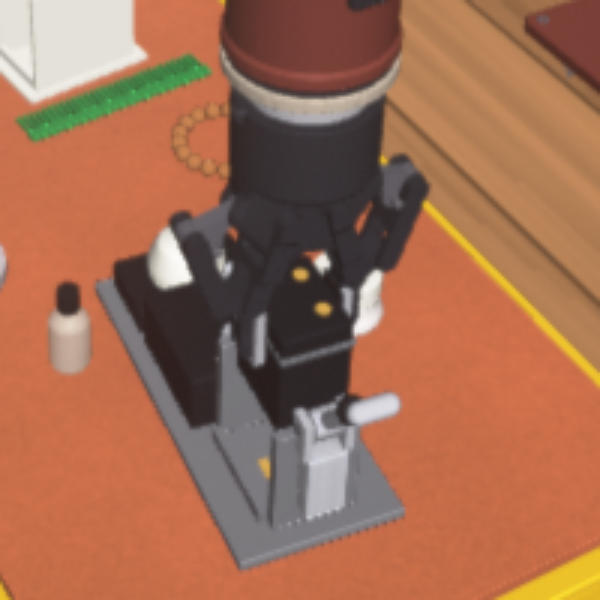

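The pack's lower end is between the cheeks, free on both sides and not touching (Fz is just its weight). I go on slowly.

Call:
step_arm --rows "0.05 0.07 0.1 0 0 0 1; 0 0 0.3 0 0 0 1; 0 0 0.4 0 0 0 1; 0 0 0.4 0 0 0 1; 0 0 0.4 0 0 0 1; 0 0 0.3 0 0 0 1; 0 0 0.3 0 0 0 1; 0 0 0.2 0 0 0 1; 0 0 0 0 0 0 1; 0 0 0 0 0 0 1"

```text
t: 18.15
eef_pos: [0.5721, 0.2532, 0.1246]
tcp_rot: [-3.136, 0.186, 0.0]
wrist_force: [-1.1, 0.1, -3.2]
opening: 0.0414
```

Call:
step_arm --rows "0 0 0.1 0 0 0 1; 0 0 0.08 0 0 0 1; 0 0 0.05 0 0 0 1; 0 0 0 0 0 0 1; 0 0 0 0 0 0 1"

```text
t: 18.57
eef_pos: [0.5721, 0.2531, 0.1202]
tcp_rot: [-3.136, 0.186, -0.0]
wrist_force: [0.5, -0.6, -4.1]
opening: 0.0416
```

Call:
step_arm --rows "0 0 0.06 0 0 0 1; 0 0 0.06 0 0 0 1; 0 0 0.06 0 0 0 1; 0 0 0.06 0 0 0 1; 0 0 0 0 0 0 1; 0 0 0 0 0 0 1"

```text
t: 19.07
eef_pos: [0.572, 0.2531, 0.1152]
tcp_rot: [3.136, -0.186, -0.0]
wrist_force: [0.5, 0.6, -4.1]
opening: 0.0415
```

Call:
step_arm --rows "0 0 0.04 0 0 0 1; 0 0 0.04 0 0 0 1; 0 0 0.04 0 0 0 1; 0 0 0 0 0 0 1; 0 0 0 0 0 0 1"

```text
t: 19.48
eef_pos: [0.5721, 0.2531, 0.1129]
tcp_rot: [3.136, -0.186, -0.0]
wrist_force: [-0.0, 0.6, -3.4]
opening: 0.0416
```

Call:
step_arm --rows "0 0 0.04 0 0 0 1; 0 0 0.04 0 0 0 1; 0 0 0 0 0 0 1; 0 0 0 0 0 0 1"

```text
t: 19.82
eef_pos: [0.5723, 0.2532, 0.1126]
tcp_rot: [3.136, -0.186, 0.001]
wrist_force: [-3.1, -1.7, 6.5]
opening: 0.0417
```

Contact at the expected height (0.1126 against 0.112). I release and rise.

Call:
step_arm --rows "0 0 0 0 0 0 -0.2; 0 0 0 0 0 0 -0.5; 0 0 0 0 0 0 -0.8; 0 0 0 0 0 0 -1; 0 0 -0.3 0 0 0 -1; 0 0 -0.8 0 0 0 -1; 0 0 -1 0 0 0 -1; 0 0 -1 0 0 0 -1; 0 0 -1 0 0 0 -1; 0 0 -1 0 0 0 -1; 0 0 -1 0 0 0 -1; 0 0 -1 0 0 0 -1"

```text
t: 20.82
eef_pos: [0.572, 0.2532, 0.2548]
tcp_rot: [-3.136, 0.186, -0.0]
wrist_force: [0.0, 0.6, -0.9]
opening: 0.0853
```

Call:
step_arm --rows "0 0.3 -0.5 0 0 0 -0.5; 0 1 0 0 0 0 0; 0 1 0 0 0 0 1; 0 1 0 0 0 0 1; 0 0.5 0 0 0 0 1; 0 0 0 0 0 0 1; 0 0 0 0 0 0 1"

```text
t: 21.4
eef_pos: [0.5631, 0.1775, 0.2633]
tcp_rot: [-3.136, 0.187, -0.0]
wrist_force: [-0.7, 0.3, -0.3]
opening: 0.0007
```

```bash
python3 - <<'E'
from fit import *
d=snap('wrist','w9.png');s=snap('scene','s9.png')
a=cv2.imread('pics/s9.png');b=cv2.imread('pics/w9.png')
cv2.imwrite('pics/c9.png',cv2.resize(np.hstack([a[240:440,250:450],b[0:300,170:470][:, :] if 0 else cv2.resize(b[0:300,170:470],(200,200))]),(800,400),interpolation=cv2.INTER_CUBIC))
P=cloud(d);im=d['img'].astype(int);X,Y,Z=P[...,0],P[...,1],P[...,2]
m=(Z>.135)&(Z<.16)&(abs(X-.5724)<.06)&(abs(Y-.253)<.05)&(im.max(2)<90)
print('pack',rect(P,m),np.percentile(Z[m],[5,50,95]))
m=(Z>.16)&(Z<.25)&(abs(X-.58)<.05)&(Y>.28)&(Y<.42); print('lever',m.sum(), np.round(P[m][np.argmax(Z[m])],4), np.round(P[m][np.argmax(Y[m])],4))
S=cloud(s);m=(S[...,2]>.16)&(S[...,2]<.25)&(abs(S[...,0]-.58)<.05)&(S[...,1]>.28)&(S[...,1]<.42);print('lever s',m.sum(),np.round(np.percentile(S[m],[2,50,98],axis=0),4))
print(env.get_obs()['eef_pos'])
E
```

```text
pack (array([572.5, 255.2]), array([86.1, 48.4]), 83.15, 4821) [0.14611158 0.14817816 0.14957149]
lever 1956 [0.5769 0.3189 0.2   ] [0.5744 0.3211 0.1937]
lever s 307 [[0.5713 0.2922 0.1608]
 [0.5847 0.3274 0.2009]
 [0.5958 0.3528 0.2222]]
[0.56290964 0.17905598 0.26333394]
```

View pics/c9.png

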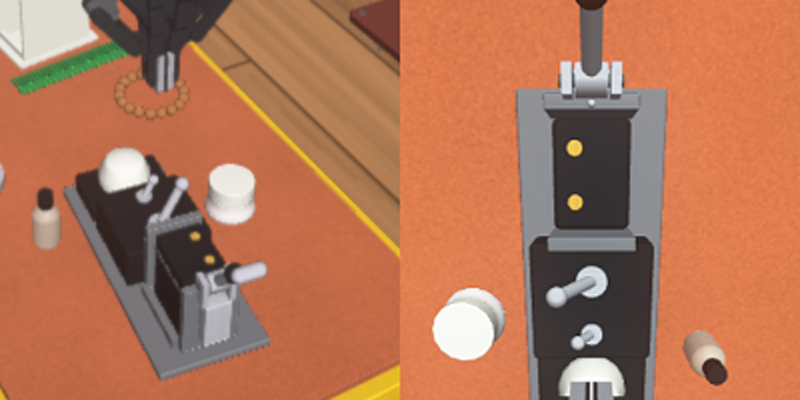

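The pack sits flat in the well: its top is at z 0.148, and the wrist view shows it centred between the cheeks. Next is the lever: I go round over it with shut fingers to its outer side.

```bash
cat > l.py <<'E'
import sys,numpy as np
from plan import plan
def L(x,y,z): # lamp mm -> world
    a=np.radians(-7.0);o=np.array([.5724,.253])-.045*np.array([-np.sin(a),np.cos(a)])
    return [o[0]+(x*np.cos(a)-y*np.sin(a))/1e3,o[1]+(x*np.sin(a)+y*np.cos(a))/1e3,.07+z/1e3]
if __name__=='__main__':
    a=list(map(float,sys.argv[1:]));p=L(*a[:3]);print(np.round(p,4));plan(p,-7,int(a[3]))
E
python3 l.py 0 170 215 11
```

```text
[0.5876 0.3771 0.285 ]
t 21.5 at [0.5629 0.1791 0.2633] yaw -6.7 tilt 0.05 F [-0.5  1.1 -0.3] open 0.0002
11 rows of: [ 0.004 -0.907 -0.098] [-0.001  0.     0.005]
```

Call:
step_arm --rows "0 -0.3 -0.9 0 0 0 1; 0 -0.9 -0.2 0 0 0 1; 0 -0.95 0 0 0 0 1; 0 -0.95 0 0 0 0 1; 0 -0.95 0 0 0 0 1; 0 -0.95 0 0 0 0 1; 0 -0.95 0 0 0 0 1; 0 -0.95 0 0 0 0 1; 0 -0.95 0 0 0 0 1; 0 -0.95 0 0 0 0 1; 0 -0.95 0 0 0 0 1; 0 -0.55 0 0 0 0.05 1"

```text
t: 22.5
eef_pos: [0.5861, 0.386, 0.2847]
tcp_rot: [-3.135, 0.188, 0.003]
wrist_force: [-0.5, 1.1, 0.5]
opening: 0.0002
```

Call:
step_arm --rows "0 0 0 0 0 0 1; 0 0 0 0 0 0 1"

```text
t: 22.67
eef_pos: [0.5869, 0.3831, 0.2848]
tcp_rot: [-3.136, 0.191, 0.001]
wrist_force: [0.5, -0.5, -0.0]
opening: -0.0003
```

```bash
python3 l.py 0 170 125 6
```

```text
[0.5876 0.3771 0.195 ]
t 22.67 at [0.5869 0.3831 0.2848] yaw -6.98 tilt 0.05 F [ 0.5 -0.5 -0. ] open -0.0003
6 rows of: [0.013 0.05  0.749] [0.    0.001 0.   ]
```

Call:
step_arm --rows "0.03 0 0.5 0 0 0 1; 0 0 0.8 0 0 0 1; 0 0 0.8 0 0 0 1; 0 0 0.8 0 0 0 1; 0 0 0.8 0 0 0 1; 0 0 0.5 0 0 0 1; 0 0 0.2 0 0 0 1; 0 0 0 0 0 0 1; 0 0 0 0 0 0 1"

```text
t: 23.42
eef_pos: [0.5884, 0.3818, 0.198]
tcp_rot: [-3.135, 0.195, -0.001]
wrist_force: [0.2, 0.2, -0.1]
opening: -0.0
```

```bash
python3 l.py 0 85 125 12; python3 - <<'E'
from h import *
d=snap('scene','s10.png')
a=cv2.imread('pics/s10.png')
cv2.imwrite('pics/c10.png',cv2.resize(a[240:480,250:490],(600,600)))
E
```

```text
[0.5773 0.2927 0.195 ]
t 23.42 at [0.5884 0.3818 0.198 ] yaw -7.12 tilt 0.04 F [ 0.2  0.2 -0.1] open -0.0
12 rows of: [-0.     0.374  0.012] [-0.    -0.    -0.002]
```

View pics/c10.png

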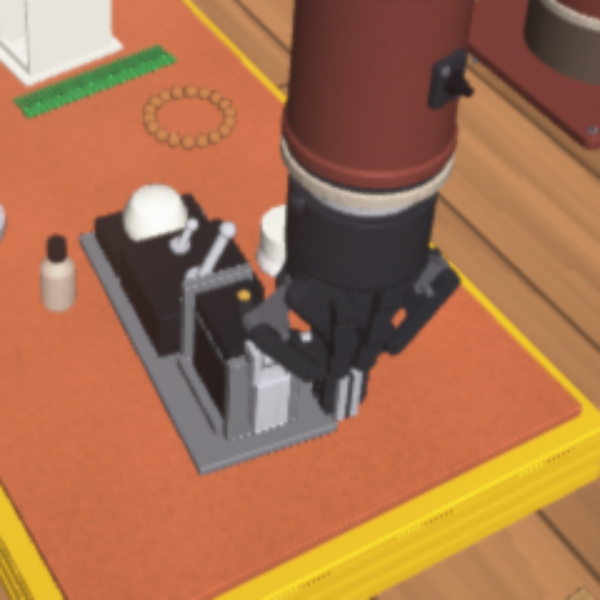

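The shut fingers stand on the lever's outer side at bar height. I push inward, in two stages.

Call:
step_arm --rows "0 0.3 0 0 0 0 1; 0 0.4 0 0 0 0 1; 0 0.4 0 0 0 0 1; 0 0.4 0 0 0 0 1; 0 0.4 0 0 0 0 1; 0 0.4 0 0 0 0 1"

```text
t: 23.97
eef_pos: [0.5826, 0.3379, 0.1995]
tcp_rot: [-3.131, 0.192, -0.005]
wrist_force: [1.3, 4.6, 3.2]
opening: -0.0
```

Call:
step_arm --rows "0 0.4 0 0 0 0 1; 0 0.4 0 0 0 0 1; 0 0.4 0 0 0 0 1; 0 0.4 0 0 0 0 1; 0 0.4 0 0 0 0 1; 0 0.3 0 0 0 0 1; 0 0 0 0 0 0 1"

```text
t: 24.55
eef_pos: [0.577, 0.2883, 0.197]
tcp_rot: [3.134, -0.198, -0.0]
wrist_force: [0.6, -0.2, -0.2]
opening: 0.0005
```

```bash
python3 l.py 0 85 125 1; python3 - <<'E'
from h import *
d=snap('scene','s11.png')
a=cv2.imread('pics/s11.png')
cv2.imwrite('pics/c11.png',cv2.resize(a[240:480,250:490],(600,600)))
E
```

```text
[0.5773 0.2927 0.195 ]
t 24.55 at [0.577  0.2883 0.197 ] yaw -7.21 tilt 0.1 F [ 0.6 -0.2 -0.2] open 0.0005
1 rows of: [-0.016 -0.218  0.098] [ 0.016  0.002 -0.036]
```

View pics/c11.png

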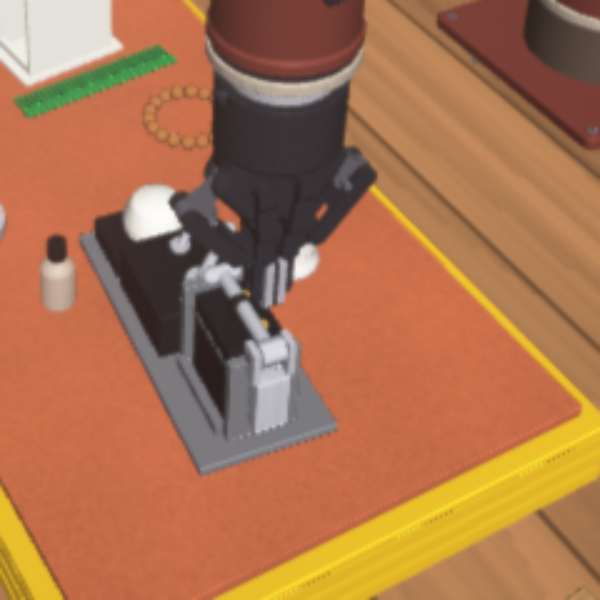

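The lever has snapped over and lies on the pack. Now the isolator: up, round to its -x side, and down beside the ball.

Call:
step_arm --rows "0 0 -0.6 0 0 0 1; 0 0 -1 0 0 0 1; 0 0 -1 0 0 0 1; 0 0 -1 0 0 0 1; 0 0 -0.4 0 0 0 1; 0 0 0 0 0 0 1"

```text
t: 25.1
eef_pos: [0.5773, 0.292, 0.2801]
tcp_rot: [-3.133, 0.193, -0.005]
wrist_force: [0.8, -0.3, -0.4]
opening: 0.0001
```

```bash
python3 l.py -60 -20 200 8
```

```text
[0.5049 0.1958 0.27  ]
t 25.1 at [0.5773 0.292  0.2801] yaw -7.05 tilt 0.23 F [ 0.8 -0.3 -0.4] open 0.0001
8 rows of: [-0.375  0.652  0.061] [-0.003 -0.004 -0.001]
```

Call:
step_arm --rows "-0.38 0.65 0.06 0 0 0 1; -0.38 0.65 0.06 0 0 0 1; -0.38 0.65 0.06 0 0 0 1; -0.38 0.65 0.06 0 0 0 1; -0.38 0.65 0.06 0 0 0 1; -0.38 0.65 0.06 0 0 0 1; -0.38 0.65 0.06 0 0 0 1; -0.38 0.65 0.06 0 0 0 1; 0 0 0 0 0 0 1; 0 0 0 0 0 0 1"

```text
t: 25.93
eef_pos: [0.5033, 0.1945, 0.2671]
tcp_rot: [3.135, -0.196, -0.001]
wrist_force: [-0.1, 0.6, 0.6]
opening: -0.0001
```

```bash
python3 l.py -60 -20 79 8; python3 - <<'E'
from fit import *
d=snap('wrist','w12.png');s=snap('scene','s12.png')
a=cv2.imread('pics/s12.png');b=cv2.imread('pics/w12.png')
cv2.imwrite('pics/c12.png',cv2.resize(np.hstack([a[240:440,250:450],cv2.resize(b[100:400,230:530],(200,200))]),(800,400),interpolation=cv2.INTER_CUBIC))
E
```

```text
[0.5049 0.1958 0.149 ]
t 25.93 at [0.5033 0.1945 0.2671] yaw -7.14 tilt 0.05 F [-0.1  0.6  0.6] open -0.0001
8 rows of: [ 0.01  -0.009  0.738] [ 0.001  0.    -0.003]
```

View pics/c12.png

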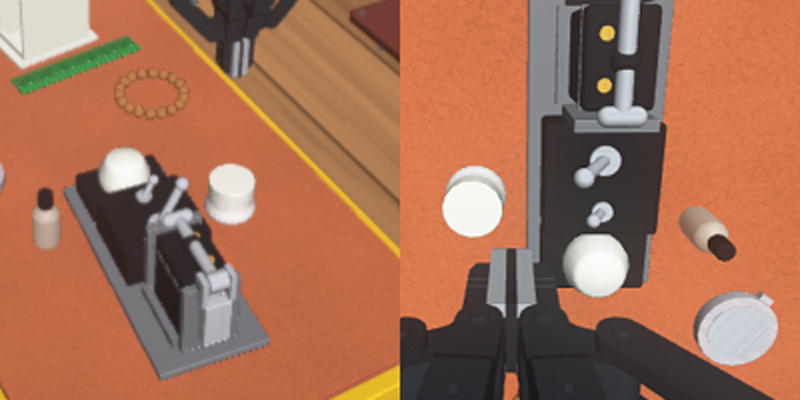

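The lever lies level with its foot on the pack. Both toggles still lean to -x, and the fingers are at the -x side. I descend, then push +x.

Call:
step_arm --rows "0.08 -0.07 0.4 0 0 0 1; 0 0 0.8 0 0 0 1; 0 0 0.9 0 0 0 1; 0 0 0.9 0 0 0 1; 0 0 0.9 0 0 0 1; 0 0 0.9 0 0 0 1; 0 0 0.7 0 0 0 1; 0 0 0.4 0 0 0 1; 0 0 0 0 0 0 1; 0 0 0 0 0 0 1"

```text
t: 26.87
eef_pos: [0.5053, 0.1968, 0.1495]
tcp_rot: [-3.135, 0.193, 0.001]
wrist_force: [0.5, 0.4, 0.9]
opening: -0.0002
```

```bash
python3 l.py -5 -20 79 8;  python3 - <<'E'
from h import *
d=snap('wrist','w13.png')
E
```

```text
[0.5595 0.1891 0.149 ]
t 26.87 at [0.5053 0.1968 0.1495] yaw -7.05 tilt 0.05 F [0.5 0.4 0.9] open -0.0002
8 rows of: [0.342 0.006 0.003] [-0.     0.001 -0.001]
```

View pics/w13.png

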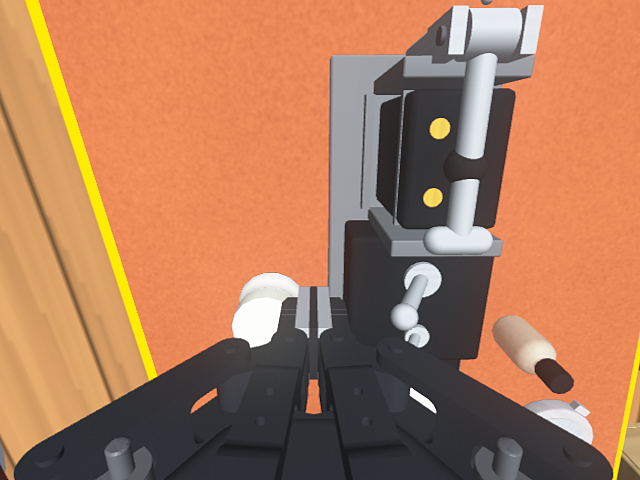

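The ball (404,318) lies right ahead of the finger pads (315,315), and the short toggle is below their height. I push.

Call:
step_arm --rows "0.3 0 0 0 0 0 1; 0.35 0 0 0 0 0 1; 0.35 0 0 0 0 0 1; 0.35 0 0 0 0 0 1; 0.35 0 0 0 0 0 1; 0.35 0 0 0 0 0 1"

```text
t: 27.42
eef_pos: [0.547, 0.1912, 0.1501]
tcp_rot: [-3.135, 0.194, -0.001]
wrist_force: [0.8, 0.6, 0.6]
opening: 0.0
```

Call:
step_arm --rows "0.35 0 0 0 0 0 1; 0.3 0 0 0 0 0 1; 0 0 0 0 0 0 1; 0 0 0 0 0 0 1"

```text
t: 27.75
eef_pos: [0.5592, 0.1895, 0.1495]
tcp_rot: [-3.135, 0.195, 0.001]
wrist_force: [-0.0, 0.4, -0.2]
opening: -0.0001
```

```bash
python3 l.py -5 -20 79 8;  python3 - <<'E'
from h import *
d=snap('wrist','w14.png')
E
```

```text
[0.5595 0.1891 0.149 ]
t 27.75 at [0.5592 0.1895 0.1495] yaw -7.11 tilt 0.03 F [-0.   0.4 -0.2] open -0.0001
8 rows of: [0.003 0.002 0.003] [-0.     0.001 -0.002]
```

View pics/w14.png

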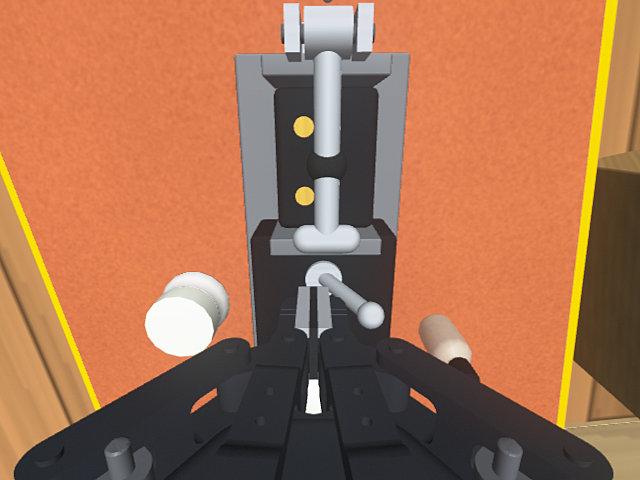

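The long toggle has snapped to +x (ball at 370,315). I back off, rise and check everything.

Call:
step_arm --rows "-0.4 0 0 0 0 0 1; -0.6 0 0 0 0 0 1; -0.6 0 -0.2 0 0 0 1; -0.5 0 -0.6 0 0 0 1; 0 0 -1 0 0 0 1; 0 0 -1 0 0 0 1; 0 0 -1 0 0 0 1; 0 0 -1 0 0 0 1; 0 0.6 -0.8 0 0 0 1; 0 1 0 0 0 0 1; 0 1 0 0 0 0 1; 0 0.5 0 0 0 0 1"

```text
t: 28.8
eef_pos: [0.5088, 0.1313, 0.2619]
tcp_rot: [3.134, -0.196, 0.001]
wrist_force: [-0.1, -0.3, 0.2]
opening: 0.0001
```

Call:
step_arm --rows "0 0 0 0 0 0 1; 0 0 0 0 0 0 1; 0 0 0 0 0 0 1"

```text
t: 29.05
eef_pos: [0.5092, 0.1346, 0.2617]
tcp_rot: [-3.135, 0.192, 0.0]
wrist_force: [0.3, -0.1, 0.1]
opening: -0.0001
```

```bash
python3 - <<'E'
from fit import *
d=snap('wrist','w15.png');s=snap('scene','s15.png');t=snap('top','t15.png')
a=cv2.imread('pics/s15.png');b=cv2.imread('pics/w15.png')
cv2.imwrite('pics/c15.png',cv2.resize(np.hstack([a[200:440,190:430],cv2.resize(b[0:360,200:560],(240,240))]),(800,400),interpolation=cv2.INTER_CUBIC))
P=cloud(d);im=d['img'].astype(int);X,Y,Z=P[...,0],P[...,1],P[...,2]
m=(Z>.14)&(Z<.1515)&(abs(X-.5724)<.06)&(abs(Y-.253)<.05)&(im.max(2)<90)
print('pack z',np.percentile(Z[m],[5,50,95]))
a7=np.radians(-7);yd=np.array([-np.sin(a7),np.cos(a7)]);xd=np.array([np.cos(a7),np.sin(a7)])
o=np.array([.5724,.253])-.045*yd
Q=P.copy();q=P[...,:2]-o;lx=q@xd*1e3;ly=q@yd*1e3;lz=(Z-.07)*1e3
m=(abs(lx)<5)&(ly>10)&(ly<90)&(lz>80)
for lo in range(10,90,10):
    k=m&(ly>=lo)&(ly<lo+10); print('bar',lo,k.sum(),np.round(np.median(lz[k]),1) if k.any() else None)
k=(abs(ly+20)<14)&(abs(lx)<35)&(lz>78); print('ball',np.round([np.median(lx[k]),np.median(ly[k]),lz[k].max()],1))
k=(abs(ly+56)<12)&(abs(lx)<35)&(lz>60)&(lz<75); print('spare',np.round([np.median(lx[k]),np.median(ly[k]),lz[k].max()],1) if k.any() else 'hidden')
P=cloud(t);X,Y,Z=P[...,0],P[...,1],P[...,2]
for nm,(u0,v0) in [('perf',(385,186)),('lip',(367,190)),('cream',(233,235)),('compact',(288,162)),('polish',(249,173))]:
    m=(abs(X-X[v0,u0])<.05)&(abs(Y-Y[v0,u0])<.05)&(Z>.078); m=comp(m,u0,v0); print(nm,rect(P,m))
o=env.get_obs();print(o['t'],o['eef_pos'],o['wrist_force'])
E
```

```text
pack z [0.14382917 0.14814549 0.14951263]
bar 10 254 92.8
bar 20 249 91.8
bar 30 268 92.0
bar 40 272 92.6
bar 50 283 92.2
bar 60 304 92.2
bar 70 96 92.2
bar 80 0 None
ball [ 17.1 -19.2  96.6]
spare [ -8.5 -55.3  71.6]
perf (array([ 612.5, -254.9]), array([36. , 37.2]), 37.38, 179)
lip (array([ 595.3, -202.2]), array([18.4, 19. ]), 63.22, 70)
cream (array([429.4,  73.8]), array([88. , 99.9]), 90.0, 3254)
compact (array([674.3,  13.1]), array([66.8, 63.4]), 0.96, 442)
polish (array([641.1, 115.1]), array([25. , 23.3]), 14.3, 89)
29.2 [0.50936926 0.13450249 0.26157269] [-0.73913316  0.22559875 -0.43856259]
```

View pics/c15.png

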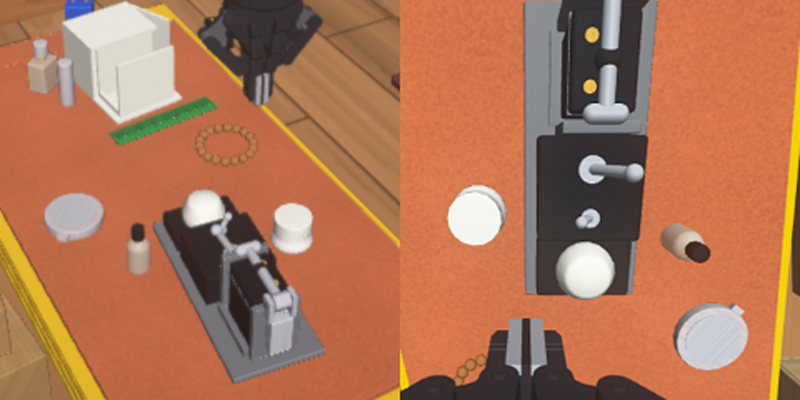

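View pics/t15.png

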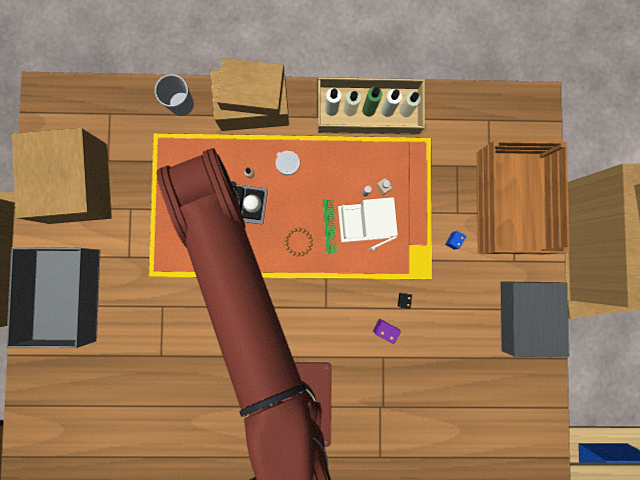

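Lever level (bar top at 92–93 mm along its length), isolator at +x, short toggle still at -x, bystanders in place. I hand it in.

```bash
python3 -c "
from h import *
print(workorder.job_done())"
```

```text
the job is handed in; nothing more can be done
None
```

The lamp job is done and handed in at about 29 s of the 70 s allowed; handing in reports no verdict.

**What I did:**
- I took the black pack out of the caddy bay by its x faces and stood it on clear tile.
- I let go, gripped it by its y faces, and lowered it into the well until it touched the floor (about 10 N change in force).
- I then pushed the hold-down lever over centre, and last flipped the long toggle.

**What the last checks showed:**
- **Pack:** it sits flat, with its top at z 0.148.
- **Lever:** it lies level on the pack, with the top of the bar 92–93 mm above the tile along its length.
- **Toggles:** the long one is snapped over to +x and the short one still leans to -x.
- **Gripper:** it is empty and touching nothing.

**Checks that disagreed or were missed:**
- **Cream jar:** the arm hid it in the final top view, so its position number there is meaningless. The wrist and scene views show it standing undisturbed.
- **Perfume bottle:** its fit shifted about 4 mm between the first and last top views. I put that down to depth noise on the glass, as the arm did not go near it again after lifting the pack out of the bay.
- **Comb and bangle:** I checked these by eye only, and they look unmoved.

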